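# Pour one casting out of a four-way sorting box

## Robot

A 6-joint arm with a two-finger parallel gripper is mounted at the origin on the work surface; the furniture and walls round the work are solid. World frame = base frame: x ahead of the robot, y to its left, z up, the work surface at z = 0. Lengths are in m, angles in rad, forces in N, time in s.
With the tool pointing down it reaches from about 0.3 to 0.775 m from the base axis. Payload 14.6 kg.
Tool frame: the origin (TCP) lies at the very end of the fingers, on their centre line; the grasp point (between the pads) lies 19 mm behind it; z points along the fingers, y is the line along which they close (so a half turn about z gives the same grasp; the last joint's range is limited). The gripper opens to 94 mm and grips with 3 to 60 N. Pads are 16 mm wide; open, the fingers measure 119 mm over their backs; the gripper's body (75 mm by 177 mm) begins 78 mm behind the grasp point.
Start: joints at [1.175, 0.3, 1.521, -0, 1.321, -0.067], TCP at [0.178, 0.521, 0.205] pointing down, gripper open.
Joint ranges: [-3.03, 3.03], [-0.79, 2.21], [0.23, 2.52], [-1.04, 4.18], [0, 3.07], [-2.55, 2.55]. Speed limits (rad/s): [2.22, 2.22, 2.57, 3.14, 3.14, 3.14].

## Interface

Orientations are given as [roll, pitch, yaw] about the fixed x, y, z axes, in that order (R = Rz(yaw) Ry(pitch) Rx(roll)).
In Python, from station import ctrl gives the robot as it stands.
- The arm moves only by the shell command python3 -m pendant 'ROWS' [OPENING] [FORCE]. ROWS is JSON, a list of rows, each a list of 2 entries, a list of its own where there are three numbers: the shift along the world's x, y, z in cm, then the turn about the world's z in rad. A call has 1 to 20 rows; each row shifts and turns the commanded pose from where the row before left it; what a row does not reach is not made up. A row lasts 1/12 s, in which the tool goes at most 41.7 mm and 7.16 degrees, less where a joint would pass 70% of its speed; a pose out of reach is approached as far as the arm can. A call is refused whole if a number of a shift passes 4.17 or a number of a turn 0.125, either way. A call with a gripper value outside its range is refused whole. OPENING is the opening, from 0 (shut) to 1 (fully open), set as the call begins (- or left out, the last holds). The fingers move at their own pace and stop on an object; FORCE is the grip in N (left out, the last holds). Time passes only in rows, so rows that do not move let the fingers close. It gives the time, the measured TCP pose, the force, the opening and the grip force at its end, in the units of the state.
- ctrl.get_obs(): the state, without advancing time (a new reading comes with each control period).
- ctrl.camera(name): name is "side" or "top" or "wrist"; returns a dict with "color" (400x640x3 uint8, red, green, blue), "intrinsics" (3x3 intrinsics, pixels), "k1" (the pictures are not rectified: a ray, as slopes to the right and down, at radius r is drawn at 1 + k1 r^2 times it, then the intrinsics apply), "camera_from_world" (4x4, takes a point from world to camera coordinates). Camera axes: x right, y down, z forward; pixel columns grow to the right and rows downward; lengths in m; the calibration is good to about 2 mm. A picture is of the moment at which its call begins. There is no depth.
- ctrl.hand_in(): hands the job in; it is judged then, once.
The state is a dict: "time_s": time; "qpos": joint angles; "joint_vel": joint speeds; "tau": joint torques, N m; "ee_pos": TCP position; "eef_rot": TCP orientation; "force": force on the tool from outside, world axes, zero at the start; "moment": the same for the moment, N m; "grip_width": finger opening in m; "grip_force": force on a finger pad.
Only numpy, scipy, OpenCV 4.12 (cv2) and the standard library are available. Lean on these libraries where they do the work, as an engineer would, in place of code of your own. Each camera call takes 0.05 s, during which the arm holds its last target. There are 200 camera calls.

## Task

Empty only the small bronze casting from the green sorting box into the blue catch pan, without touching the casting with the gripper. First carry the box (the black centre handle is for carrying) and set it down flat with the window of the casting's compartment close in front of the middle of the pan's low lip, and let go; then raise it again by the steel rail at the opposite corner, so that it tips with the corner at the pan staying down on the bench, until the casting has gone into the pan. Set the box back flat on the bench with the other three things still in it, and leave everything else on the bench where it is.

Things in the scene. Friction and masses are not known exactly. Their poses are not given: they have to be found in the camera images.
- box: green four-compartment sorting box, 208 mm square with cut-off corners (104 mm from centre to each corner face), 108 mm high to its steel rim, loose, 0.85 kg with contents. Origin: centre of its underside, z up. Floor 32 mm above the underside; dividers along its x and y axes, 86 mm tall, so a compartment lies in each corner, with a pouring window in each corner face.
- handle (a point): middle of the carrying handle over the centre of the box: black bar along the box's x axis, 96 mm long, 14 mm wide, 18 mm tall, its middle 116 mm above the underside of the box; nothing but the two end posts within 20 mm below the bar.
- window_1 (a point): middle of the lower edge of the pouring window in the corner face at 45 degrees from the box's x axis; 104 mm from the box's centre, 32 mm above its underside; the lower edge of the corner face lies straight below it. All windows are alike: 80 mm wide, open from the floor (no sill) to the rail, 64 mm clear
- window_2 (a point): middle of the lower edge of the pouring window in the corner face at 135 degrees from the box's x axis; 104 mm from the box's centre, 32 mm above its underside; the lower edge of the corner face lies straight below it
- window_3 (a point): middle of the lower edge of the pouring window in the corner face at 225 degrees from the box's x axis; 104 mm from the box's centre, 32 mm above its underside; the lower edge of the corner face lies straight below it. The floor is slick, as is the pan's: contents slide out at roughly 15 to 35 degrees of tilt, and the other compartments keep theirs while the tilt is straight toward one corner
- window_4 (a point): middle of the lower edge of the pouring window in the corner face at 315 degrees from the box's x axis; 104 mm from the box's centre, 32 mm above its underside; the lower edge of the corner face lies straight below it
- rail_1 (a point): middle of the rim rail bridging window_1: straight steel bar square to the line from the box's centre, 10 mm thick in the radial direction, 86 mm long, 12 mm tall, 102 mm above the underside of the box, 99 mm from its centre; free on both sides and below. Window 3 is opposite
- rail_2 (a point): middle of the rim rail bridging window_2: straight steel bar square to the line from the box's centre, 10 mm thick in the radial direction, 86 mm long, 12 mm tall, 102 mm above the underside of the box, 99 mm from its centre; free on both sides and below. Window 4 is opposite
- rail_3 (a point): middle of the rim rail bridging window_3: straight steel bar square to the line from the box's centre, 10 mm thick in the radial direction, 86 mm long, 12 mm tall, 102 mm above the underside of the box, 99 mm from its centre; free on both sides and below. Window 1 is opposite
- rail_4 (a point): middle of the rim rail bridging window_4: straight steel bar square to the line from the box's centre, 10 mm thick in the radial direction, 86 mm long, 12 mm tall, 102 mm above the underside of the box, 99 mm from its centre; free on both sides and below. Window 2 is opposite
- casting: the golden-brown pebble-like bronze casting, 50x72x45 mm, about 0.14 kg, the one to pour out; lies in one of the four compartments; origin at its underside
- casting_mid (a point): centre of the bronze casting, half-way up (22 mm above its underside)
- drum_mid (a point): centre of the black rubber sanding drum, 50 mm across, 50 mm tall, in another compartment; stays in the box
- cone_mid (a point): centre of the red grinding cone, 48 mm across, 50 mm tall, in another compartment; stays in the box
- cork_mid (a point): centre of the cork sanding block, 64x42x28 mm, in another compartment; stays in the box
- pan: blue sheet-metal catch pan with steel rim, fixed to the bench, 160 mm along its x axis, 190 mm along its y axis; side and back walls 42 mm tall (45 with the rim), floor 3 mm, open front at -x with a 6 mm lip. Origin: centre of its underside. Its x axis points from the front lip into the pan
- pan_lip (a point): middle of the top of the pan's low front lip, 80 mm from the pan's centre along its -x axis, 6 mm above the bench
- hammer: a hammer with wooden handle, 314 mm long, a bystander on the bench; origin at the centre of its underside
- tape_roll: a roll of tan tape, 98 mm across, 25 mm tall, a bystander on the bench; origin at the centre of its underside
- mug: a white mug, 93 mm tall, a bystander on the bench; origin at the centre of its underside
- chisel: a blue cold chisel, 164 mm long, a bystander on the bench; origin at the centre of its underside
There are look-alikes about, which are no part of the job. Leave any turquoise look-alike of the casting alone.

How it is judged:
By the outcome, as a careful person would: the job done as asked, in the order asked, and still so for the second after the job is handed in, with the robot touching nothing.
It also fails if it takes over 67 s, if anything falls off the work surface, if the arm or the gripper's body presses on something with over 40 N, if the wrist force passes 120 N, or if a joint passes its speed limit or range.

## Working session

There is one attempt and no reset: what is moved stays moved. The work goes in short steps, Python scripts to look and compute and a shell command to move; the robot and the scene stay as the last step left them, time stands still between calls to the robot, and variables do not carry over. Pictures are saved under pics/ and viewed, at most 10 in all, crops included, and the job is handed in when it is done.

```bash
mkdir -p pics; ls; cat > h.py <<'E'
import numpy as np,cv2
from station import ctrl
def cam(n):
    c=ctrl.camera(n); c['color']=np.array(c['color']); return c
def save(c,f): cv2.imwrite('pics/'+f,cv2.cvtColor(c['color'],cv2.COLOR_RGB2BGR))
def ray(c,u,v):
    K=np.array(c['intrinsics']);T=np.array(c['camera_from_world'])
    d=np.array([(u-K[0,2])/K[0,0],(v-K[1,2])/K[1,1]]);s=d.copy()
    for _ in range(20): s=d/(1+c['k1']*(s@s))
    R=T[:3,:3];return -R.T@T[:3,3],R.T@np.array([s[0],s[1],1])
def onz(c,u,v,z):
    o,r=ray(c,u,v);return o+r*(z-o[2])/r[2]
def proj(c,p):
    K=np.array(c['intrinsics']);T=np.array(c['camera_from_world'])
    q=T[:3,:3]@np.array(p)+T[:3,3];s=q[:2]/q[2];s=s*(1+c['k1']*(s@s))
    return np.array([K[0,0]*s[0]+K[0,2],K[1,1]*s[1]+K[1,2]])
E
python3 - <<'E'
from h import *
for n in('top','side'):
    c=cam(n);save(c,n+'0.png');o,r=ray(c,320,200);print(n,o,r,c['k1'])
print(ctrl.get_obs())
E
```

```text
pics
top [0.20241153 0.05943454 1.68298251] [ 0.14474845 -0.00950097 -0.98947422] 0.032066348342039745
side [-0.11830723  1.23706513  0.91021415] [ 0.32490381 -0.76348608 -0.55849976] -0.10256485245153313
{'time_s': 0.1, 'qpos': array([ 1.17541596e+00,  3.00397554e-01,  1.52150490e+00, -4.64745229e-06,
        1.32070093e+00, -6.66030570e-02]), 'joint_vel': array([-0.0003234 , -0.00172643, -0.00179979, -0.00089096,  0.00046278,
       -0.00020576]), 'tau': array([ 1.82051772e-04, -5.32643151e+01, -3.53294563e+01,  7.08954153e-02,
        2.34610552e-02, -4.16487239e-05]), 'ee_pos': array([0.17750397, 0.52032595, 0.2049589 ]), 'eef_rot': array([-3.14058386e+00, -6.27765085e-05,  2.81281646e+00]), 'force': array([ 0.37618018, -1.11255519,  0.50300874]), 'moment': array([-0.06313112,  0.01676329, -0.03521422]), 'grip_force': 0.0, 'grip_width': 0.09392651242200822}
```

View pics/top0.png

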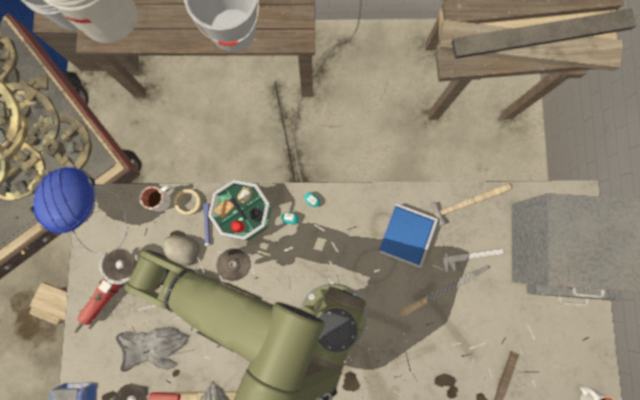

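View pics/side0.png

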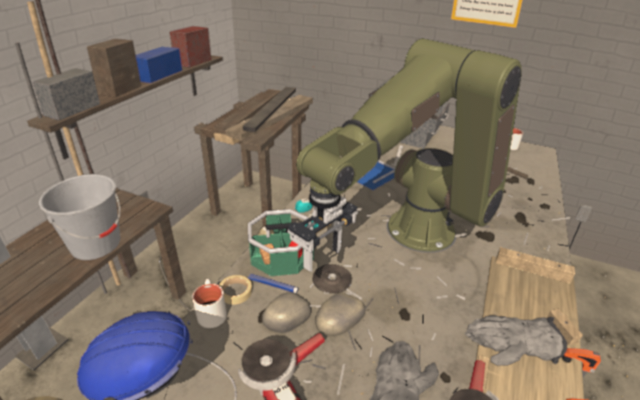

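The top view shows the box at (239,209), the pan at (408,235), turquoise look-alikes at (289,217) and (313,199), the mug at (152,197), the tape at (188,201), the chisel at (207,224) and the hammer at (475,200). Casting candidates are the golden-brown thing in the box near (223,208), the pale/tan thing near (244,194), and the two turquoise decoys on the bench. I'll check with a close crop.

```bash
python3 - <<'E'
import cv2,numpy as np
i=cv2.imread('pics/top0.png')
a=cv2.resize(i[174:244,204:274],(500,500),interpolation=cv2.INTER_CUBIC)
b=cv2.resize(i[195:275,370:445],(300,320),interpolation=cv2.INTER_CUBIC)
o=np.zeros((500,800,3),np.uint8);o[:,:500]=a;o[:320,500:]=b
cv2.imwrite('pics/crop1.png',o)
E
```

```text
(no output)
```

View pics/crop1.png

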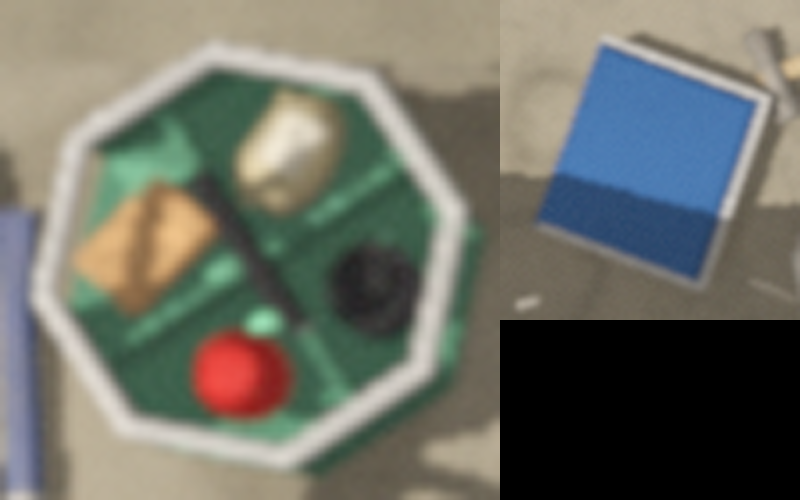

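The casting is the golden-brown pebble at pixel (244,195), in the upper compartment. The cork is at (224,207), the cone at (238,226), the drum at (256,214), and both turquoise ones on the bench are decoys. The pan's open front, with no bright rim, is its left side, facing the box.

```bash
python3 - <<'E'
from h import *
c=cam('top')
f=lambda x,y:(204+x*70/500-.5+.07,174+y*70/500-.5+.07)
g=lambda x,y:(370+(x-500)/4-.4,195+y/4-.4)
hs=[onz(c,*f(*p),.125) for p in((203,180),(298,322))]
print('handle',hs,'mid',sum(hs)/2,'ang',np.degrees(np.arctan2(*(hs[1]-hs[0])[1::-1])))
oc=[(218,50),(372,78),(460,213),(428,360),(287,460),(128,425),(42,297),(75,140)]
O=np.array([onz(c,*f(*p),.108) for p in oc]);ce=O.mean(0);print('oct',ce)
for k in range(8):
    m=(O[k]+O[(k+1)%8])/2-ce;print(np.degrees(np.arctan2(m[1],m[0])),np.hypot(*m[:2]))
for n,p in dict(cast=(287,150),cork=(150,240),cone=(240,375),drum=(375,285)).items():
    m=onz(c,*f(*p),.055)-ce;print(n,m[:2],np.degrees(np.arctan2(m[1],m[0])))
P=np.array([onz(c,*g(*p),z) for p,z in(((605,42),.045),((766,98),.045),((700,283),.045),((540,223),.045))]);print(P)
x=P[1]-P[0]+P[2]-P[3];print('pan',P.mean(0),np.degrees(np.arctan2(x[1],x[0])),np.linalg.norm(x)/2,np.linalg.norm(P[0]-P[3]))
w=cam('wrist');save(w,'w0.png');print(ray(w,320,200),ctrl.get_obs()['ee_pos'])
E
```

```text
handle [array([0.43599322, 0.36365493, 0.125     ]), array([0.36337204, 0.31408619, 0.125     ])] mid [0.39968263 0.33887056 0.125     ] ang -145.68389094063627
oct [0.40127005 0.3413534  0.108     ]
-11.765617533046173 0.09974253077788713
-56.585823391409036 0.09974794456898348
-100.38284850491608 0.10032475570819789
-145.536369685707 0.09837028637431536
168.32692428771838 0.09937234975542523
123.68209255449482 0.10013095789770839
79.82600992103697 0.10049481493818177
34.23728652770204 0.09883219622333722
cast [ 0.06117944 -0.00819572] -7.6300353393141505
cork [0.01322539 0.06317567] 78.17627195274336
cone [-0.05853578  0.01406419] 166.4898227556474
drum [-0.0111952 -0.0560553] -101.29434254816563
[[ 0.42135918 -0.24476328  0.045     ]
 [ 0.36741189 -0.39495755  0.045     ]
 [ 0.19460609 -0.32610763  0.045     ]
 [ 0.250437   -0.1787779   0.045     ]]
pan [ 0.30845354 -0.28615159  0.045     ] -110.25267675006043 0.15856527708881601 0.18321698604246953
(array([0.11457142, 0.54256296, 0.38405155]), array([ 0.22714035, -0.07227903, -0.97123161])) [0.17754885 0.52039725 0.20511718]
```

View pics/w0.png

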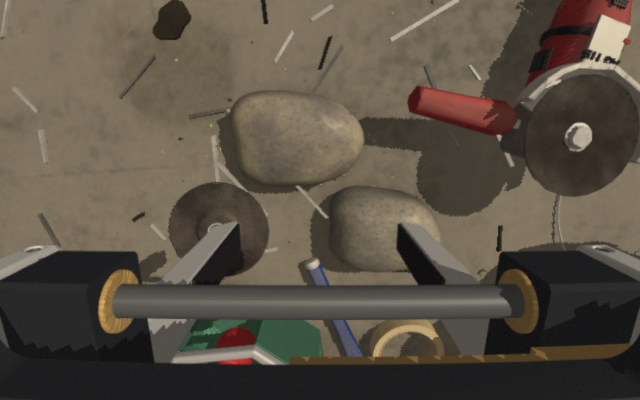

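The wrist view shows stones at (295,135) and (385,230), and the box edge with the cone at (235,345). The point under the tool falls near mid-image, so the next step is to hover over the handle.

```bash
python3 -m pendant '[[[2.22,-1.81,0.3],0.0925],[[2.22,-1.81,0.3],0.0925],[[2.22,-1.81,0.3],0.0925],[[2.22,-1.81,0.3],0.0925],[[2.22,-1.81,0.3],0.0925],[[2.22,-1.81,0.3],0.0925],[[2.22,-1.81,0.3],0.0925],[[2.22,-1.81,0.3],0.0925],[[2.22,-1.81,0.3],0.0925],[[2.22,-1.81,0.3],0.0925],[[0,0,0],0],[[0,0,0],0],[[0,0,0],0]]'
python3 - <<'E'
from h import *
c=cam('wrist');save(c,'w1.png');o=ctrl.get_obs();print(o['qpos'],o['ee_pos'],o['eef_rot'],proj(c,[.4,.34,.125]))
np.save('w1.npy',c,allow_pickle=True)
E
```

```text
time_s: 1.28
ee_pos: [0.3993, 0.3397, 0.2352]
eef_rot: [3.141, -0.0, -2.547]
force: [-1.1, 0.1, 0.4]
grip_width: 0.0939
grip_force: 0.0
[ 6.35694840e-01  2.20167652e-01  1.55130962e+00  1.34620518e-04
  1.37054302e+00 -1.53066571e+00] [0.39899874 0.33994004 0.23524287] [ 3.14147800e+00 -4.32592068e-04 -2.54605521e+00] [317.24386789 195.93674424]
```

View pics/w1.png

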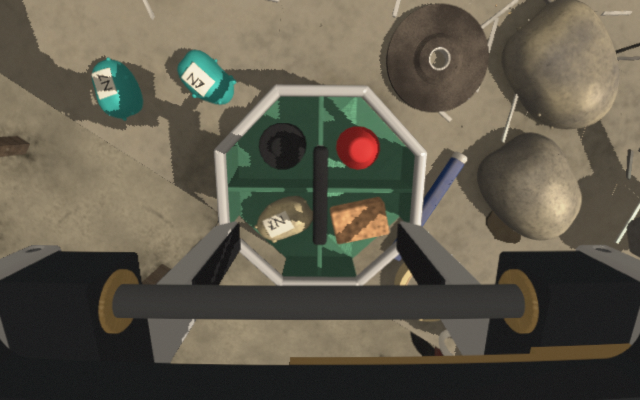

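The wrist view shows the handle running from (320,147) to (320,244). The casting is bottom-left at (283,220), the cork at (360,220), the drum at (283,146) and the cone at (357,148). The turquoise decoys are outside the box.

```bash
python3 - <<'E'
from h import *
c=np.load('w1.npy',allow_pickle=True).item()
a,b=onz(c,320,147,.125),onz(c,320,244,.125);print(a,b,(a+b)/2,np.linalg.norm(a-b),np.degrees(np.arctan2(*(b-a)[1::-1])))
l,r=onz(c,216,186,.108),onz(c,426,186,.108);print(l,r,(l+r)/2,np.linalg.norm(l-r))
E
```

```text
[0.36094809 0.31664005 0.125     ] [0.43823841 0.36904998 0.125     ] [0.39959325 0.34284501 0.125     ] 0.09338412174859714 34.14087272467907
[0.45100557 0.25357388 0.108     ] [0.3346723  0.42558973 0.108     ] [0.39283894 0.33958181 0.108     ] 0.20766049433266381
```

```bash
python3 -m pendant '[[[0.04,0.25,-2.3],0],[[0,0,-2.3],0],[[0,0,-2.3],0],[[0,0,-2.3],0],[[0,0,-2.3],0],[[0,0,-2.2],0],[[0,0,0],0],[[0,0,0],0]]' && python3 -m pendant '[[[0,0,0],0],[[0,0,0],0],[[0,0,0],0],[[0,0,0],0],[[0,0,0],0],[[0,0,0],0],[[0,0,0],0],[[0,0,0],0],[[0,0,0],0],[[0,0,0],0]]' 0 45
```

```text
time_s: 2.0
ee_pos: [0.3992, 0.3424, 0.0983]
eef_rot: [-3.142, -0.002, -2.545]
force: [-0.5, 0.3, 1.4]
grip_width: 0.0941
grip_force: 0.0
time_s: 2.83
ee_pos: [0.4, 0.342, 0.0984]
eef_rot: [-3.142, -0.0, -2.545]
force: [0.0, -0.2, -0.3]
grip_width: 0.0312
grip_force: 0.0
```

Still closing, so I'll wait and then lift.

```bash
python3 -m pendant '[[[0,0,0],0],[[0,0,0],0],[[0,0,0],0],[[0,0,0],0],[[0,0,0],0],[[0,0,0],0],[[0,0,0],0]]' && python3 -m pendant '[[[0,0,0.5],0],[[0,0,0.8],0],[[0,0,1.2],0],[[0,0,1.5],0],[[0,0,1.5],0],[[0,0,1.5],0],[[0,0,1.2],0],[[0,0,0.8],0],[[0,0,0],0],[[0,0,0],0]]'
```

```text
time_s: 3.42
ee_pos: [0.4, 0.342, 0.0984]
eef_rot: [3.142, -0.0, -2.545]
force: [-0.1, 1.5, -0.2]
grip_width: 0.0136
grip_force: 45.0
time_s: 4.25
ee_pos: [0.3999, 0.3419, 0.1882]
eef_rot: [-3.142, -0.0, -2.545]
force: [0.5, 0.0, -9.2]
grip_width: 0.0136
grip_force: 45.0
```

```bash
python3 -m pendant '[[[0,-0.4,0],-0.015],[[0,-0.8,0],-0.03],[[0,-1.2,0],-0.045],[[0,-1.5,0],-0.06],[[0,-1.67,0],-0.0722],[[0,-1.67,0],-0.0722],[[0,-1.67,0],-0.0722],[[0,-1.67,0],-0.0722],[[0,-1.67,0],-0.0722],[[0,-1.67,0],-0.0722],[[0,-1.67,0],-0.0722],[[0,-1.67,0],-0.0722],[[0,-1.67,0],-0.0722],[[0,-1.67,0],-0.0722]]' && python3 -m pendant '[[[-0.09,-1.67,0],-0.0722],[[-0.09,-1.67,0],-0.0722],[[-0.09,-1.67,0],-0.0722],[[-0.09,-1.67,0],-0.0722],[[-0.09,-1.67,0],-0.0722],[[-0.09,-1.67,0],-0.0722],[[-0.09,-1.67,0],-0.0722],[[-0.09,-1.67,0],-0.0722],[[-0.09,-1.67,0],-0.0722],[[-0.09,-1.67,0],-0.0722],[[0,-1.5,0],-0.06],[[0,-1.2,0],-0.045],[[0,-0.7,0],-0.03],[[0,-0.4,0],-0.015],[[0,0,0],0],[[0,0,0],0],[[0,0,0],0]]'
python3 - <<'E'
from h import *
c=cam('wrist');save(c,'w2.png');np.save('w2.npy',c,allow_pickle=True)
t=cam('top');save(t,'t2.png');np.save('t2.npy',t,allow_pickle=True)
o=ctrl.get_obs();print(o['qpos'])
a=c['color'];b=cv2.resize(t['color'][190:290,320:450],(520,400),interpolation=cv2.INTER_CUBIC)
z=np.hstack([a,b]);cv2.imwrite('pics/m2.png',cv2.cvtColor(cv2.resize(z,None,fx=.68,fy=.68),cv2.COLOR_RGB2BGR))
E
```

```text
time_s: 5.42
ee_pos: [0.3994, 0.1346, 0.1879]
eef_rot: [-3.141, -0.001, 2.86]
force: [0.8, 0.6, -8.2]
grip_width: 0.0139
grip_force: 45.0
time_s: 6.83
ee_pos: [0.3909, -0.0685, 0.1884]
eef_rot: [-3.141, -0.0, 1.995]
force: [-1.0, 1.1, -9.0]
grip_width: 0.0137
grip_force: 45.0
[-2.65885390e-01 -3.24104451e-02  1.93907149e+00  6.33278638e-05
  1.23497221e+00 -6.90027897e-01]
```

View pics/m2.png

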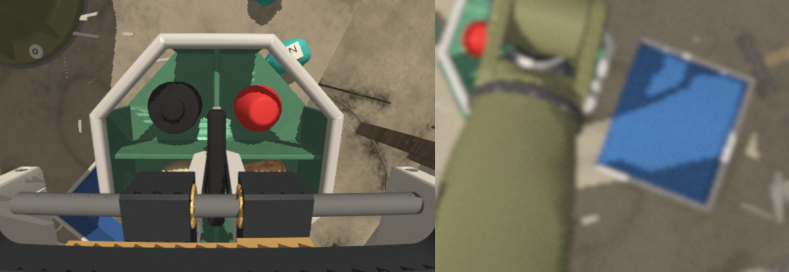

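The box hangs level over the approach spot, with the drum at (175,105) and the cone at (257,108) in the wrist half. In the top half the pan is fully visible with its lip on the left edge, from (642,42) to (598,163). I'll fit that edge.

```bash
python3 - <<'E'
from h import *
t=np.load('t2.npy',allow_pickle=True).item();I=t['color'].astype(int)
S=4;J=cv2.resize(t['color'],None,fx=S,fy=S,interpolation=cv2.INTER_CUBIC).astype(int)
m=((J[...,2]-J[...,0])>35).astype(np.uint8);m[:,:372*S]=0;m[:,445*S:]=0;m[:198*S]=0;m[275*S:]=0
n,l,s,_=cv2.connectedComponentsWithStats(m);k=1+s[1:,4].argmax();print(s[k]/S)
L=[]
for v in range(int(212*S),int(245*S)):
    u=np.where(l[v]==k)[0]
    if len(u):L.append(onz(t,(u[0]+.5)/S-.5,(v+.5)/S-.5,.006))
L=np.array(L);vx,vy,x0,y0=cv2.fitLine(L[:,:2].astype(np.float32),cv2.DIST_HUBER,0,.001,.001).ravel()
print('lip line',vx,vy,x0,y0,'x dir',np.degrees(np.arctan2(vy,vx))-90)
r=cv2.minAreaRect(np.argwhere(l==k)[:,::-1].astype(np.float32));print(r[1][0]/S,r[1][1]/S,r[2])
for p in cv2.boxPoints(r): print(p/S, onz(t,*(p/S-.4),.006),onz(t,*(p/S-.4),.045))
q=(720,144)
f=lambda x,y:(320+(x-435)/2.72-.4,190+y/2.72-.4)
for p in((642,42),(753,80),(709,209),(598,163)):print(onz(t,*f(*p),.045)[:2])
E
```

```text
[ 379.75  206.75   54.5    57.5  7839.  ]
lip line 0.92966795 -0.36839852 0.32501042 -0.20995554 x dir -111.61688
42.801551818847656 47.265769958496094 20.924503326416016
[378.75525 249.42848] [ 0.25663338 -0.17980436  0.006     ] [ 0.2553724 -0.1742406  0.045    ]
[395.63562 205.2798 ] [ 0.42744612 -0.24964388  0.006     ] [ 0.42221271 -0.24245594  0.045     ]
[435.6145  220.56584] [ 0.36720813 -0.40218639  0.006     ] [ 0.36337561 -0.39145091  0.045     ]
[418.73413 264.71454] [ 0.19833021 -0.33062892  0.006     ] [ 0.19842513 -0.32155758  0.045     ]
[ 0.42158695 -0.24421172]
[ 0.36774244 -0.39652155]
[ 0.19059878 -0.32867744]
[ 0.25350528 -0.17858038]
```

```bash
python3 -m pendant '[[[-0.12,-0.38,0],-0.003],[[-0.25,-0.75,0],-0.003],[[-0.25,-0.75,0],-0.003],[[-0.25,-0.75,0],0],[[-0.2,-0.65,0],0],[[-0.15,-0.5,0],0],[[0,0,-0.7],0],[[0,0,-1.3],0],[[0,0,-1.4],0],[[0,0,-1.4],0],[[0,0,-1.4],0],[[0,0,-1.2],0],[[0,0,-0.8],0],[[0,0,-0.4],0],[[0,0,-0.2],0],[[0,0,-0.1],0],[[0,0,-0.05],0],[[0,0,0],0],[[0,0,0],0]]'
```

```text
time_s: 8.52
ee_pos: [0.379, -0.1069, 0.0993]
eef_rot: [3.141, 0.001, 1.985]
force: [0.4, -0.2, -8.1]
grip_width: 0.0137
grip_force: 45.0
```

```bash
python3 -m pendant '[[[0,0,-0.05],0],[[0,0,-0.05],0],[[0,0,0],0],[[0,0,0],0]]'; python3 -m pendant '[[[0,0,0],0],[[0,0,0],0],[[0,0,0],0],[[0,0,0],0]]' 0.5; python3 -m pendant '[[[0,0,0],0],[[0,0,2],0],[[0,0,2.5],0],[[0,0,2.5],0],[[0,0,2.5],0],[[0,0,2.5],0],[[0,0,2],0],[[0,0,0],0],[[0,0,0],0]]'
```

```text
time_s: 8.85
ee_pos: [0.379, -0.1069, 0.0984]
eef_rot: [3.141, 0.0, 1.985]
force: [-3.5, 0.9, 3.5]
grip_width: 0.0136
grip_force: 45.0
time_s: 9.18
ee_pos: [0.379, -0.1069, 0.0981]
eef_rot: [3.141, 0.0, 1.985]
force: [-1.0, 0.1, -0.3]
grip_width: 0.0366
grip_force: 0.0
time_s: 9.93
ee_pos: [0.379, -0.1069, 0.2383]
eef_rot: [3.14, 0.001, 1.985]
force: [0.5, -0.1, -0.6]
grip_width: 0.0467
grip_force: 0.0
```

```bash
python3 -m pendant '[[[0.4,1.15,0.3],0.0984],[[0.45,1.15,0.3],0.0984],[[0.45,1.15,0.3],0.0984],[[0.45,1.15,0.3],0.0984],[[0.45,1.15,0.3],0.0984],[[0.45,1.15,0.3],0.0984],[[0.45,1.15,0.3],0.0984],[[0.45,1.15,0.3],0.0984],[[0,0,0],0],[[0,0,0],0],[[0,0,0],0]]' 0.4
python3 - <<'E'
from h import *
c=cam('wrist');save(c,'w3.png');np.save('w3.npy',c,allow_pickle=True)
print(proj(c,[.4148,-.0147,.108]),proj(c,[.3375,-.2125,.006]),ctrl.get_obs()['qpos'])
E
```

```text
time_s: 10.85
ee_pos: [0.4139, -0.0152, 0.2611]
eef_rot: [-3.141, -0.001, 2.769]
force: [-0.4, 0.0, -0.2]
grip_width: 0.0378
grip_force: 0.0
[318.44964945 187.40720974] [166.30768593 173.03411577] [-1.25248051e-01 -5.20290818e-02  1.78568149e+00 -1.09417552e-04
  1.40896996e+00 -1.32333426e+00]
```

View pics/w3.png

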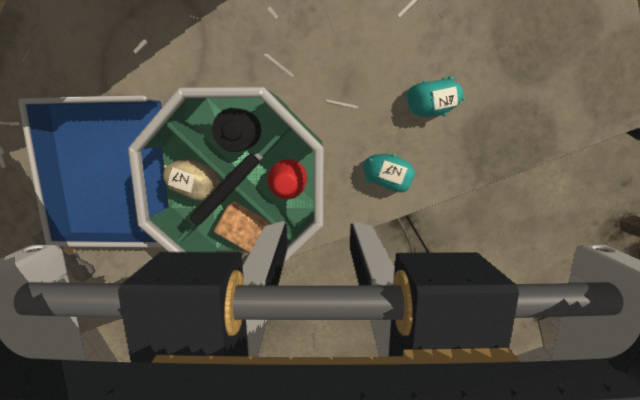

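The casting (188,180) is on the pan side and the cone (287,180) sits by the rail to lift. The rail runs from (322,150) to (320,222), and the pan's front corners are near (160,98) and (162,243).

```bash
python3 - <<'E'
from h import *
c=np.load('w3.npy',allow_pickle=True).item()
for n,u,v,z in(('L1',131,150,.108),('L2',139,224,.108),('R1',322,150,.108),('R2',320,224,.108),('hmid',227,188,.125),('h1',260,155,.125),('h2',194,221,.125),('P1',160,98,.045),('P2',162,243,.045)):
    print(n,onz(c,u,v,z)[:2])
u=np.array([np.cos(np.radians(-111.2)),np.sin(np.radians(-111.2))])
C=np.array([.379,-.107])
print('window->',proj(c,[*(C+.104*u),.032]),'rail predicted',proj(c,[*(C-.099*u),.108]),'L rail',proj(c,[*(C+.104*u),.108]))
# edges profile along row near rail
I=c['color'];print(I[187,296:335].sum(1));print(I[172,125:175].tolist()[::3])
E
```

```text
L1 [ 0.30498921 -0.18440595]
L2 [ 0.38056477 -0.21602565]
R1 [0.37915499 0.00320056]
R2 [ 0.45359797 -0.02803608]
hmid [ 0.37822961 -0.10037485]
h1 [ 0.35990072 -0.05553204]
h2 [ 0.39748522 -0.14783838]
P1 [ 0.25398083 -0.15761709]
P2 [ 0.42095149 -0.2424039 ]
window-> [164.1861249  176.46007287] rail predicted [318.44998211 187.40790227] L rail [131.43579912 188.05275448]
[249 202 137 122 131 133 179 223 249 256 260 258 257 258 256 262 254 252
 286 359 438 474 487 504 520 526 492 406 358 352 356 353 351 347 340 343
 347 346 354]
[[49, 79, 119], [50, 80, 121], [116, 116, 120], [174, 166, 153], [193, 183, 168], [150, 143, 131], [106, 109, 115], [49, 78, 120], [47, 77, 118], [48, 77, 117], [49, 78, 120], [48, 78, 120], [26, 44, 68], [114, 102, 76], [149, 133, 97], [175, 159, 127], [221, 208, 178]]
```

```bash
python3 - <<'E'
from h import *
c=np.load('w3.npy',allow_pickle=True).item()
L=np.array([.3375,-.2125]);n=np.array([.932,-.3616])
for s in(-.092,.092):
    print(s,proj(c,[*(L+s*n),.006]),proj(c,[*(L+s*n),.045]))
for p in((160,98),(162,243)): print(onz(c,*p,.006)[:2],(onz(c,*p,.006)[:2]-L)@n,(onz(c,*p,.006)[:2]-L)@[-.3616,-.932])
I=cv2.cvtColor(c['color'],cv2.COLOR_RGB2BGR)
cv2.imwrite('pics/c3.png',cv2.resize(I[80:260,100:200],(400,720))[:, :][60:660] if 0 else cv2.resize(I[85:260,60:220],(548,600)))
E
```

```text
-0.092 [159.16426368 104.85907705] [143.65541503 103.1870165 ]
0.092 [173.3620127 235.3531153] [160.62092315 245.33647318]
[ 0.24429334 -0.17412392] -0.10074539996324992 -0.0020629744932504604
[ 0.42774256 -0.26727846] 0.10391395746894076 0.018421817478535624
```

View pics/c3.png

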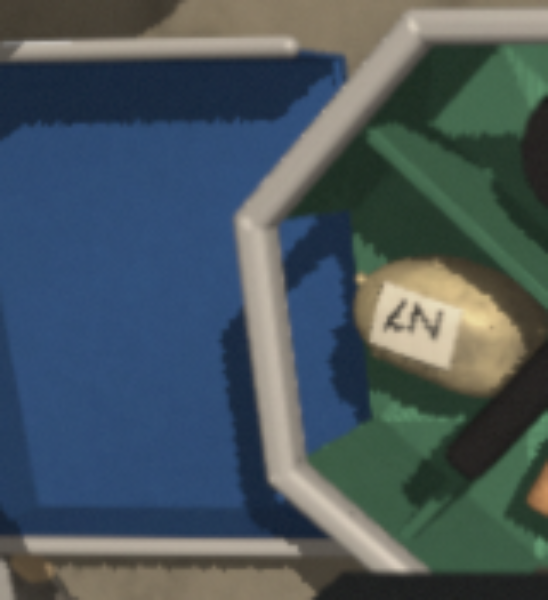

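The casting sits behind the window facing the pan, at crop (440,325), and the lip is hidden just in front of the floor edge at (360,320). Offsets are about 4 mm sideways and an 8 mm gap, which is good. Next I'll take the opposite rail.

```bash
python3 -m pendant '[[[0.1,0.05,-2],0],[[0,0,-2.4],0],[[0,0,-2.4],0],[[0,0,-2.4],0],[[0,0,-2.4],0],[[0,0,-2],0],[[0,0,-1.6],0],[[0,0,-1.2],0],[[0,0,-0.8],0],[[0,0,0],0],[[0,0,0],0]]' && python3 -m pendant '[[[0,0,0],0],[[0,0,0],0],[[0,0,0],0],[[0,0,0],0],[[0,0,0],0],[[0,0,0],0],[[0,0,0],0],[[0,0,0],0],[[0,0,0],0]]' 0 20
```

```text
time_s: 11.82
ee_pos: [0.4152, -0.0146, 0.0901]
eef_rot: [-3.141, -0.0, 2.771]
force: [1.0, 0.8, 0.3]
grip_width: 0.0375
grip_force: 0.0
time_s: 12.57
ee_pos: [0.4154, -0.0144, 0.0903]
eef_rot: [-3.141, 0.0, 2.772]
force: [-3.4, -2.8, 6.1]
grip_width: 0.0093
grip_force: 20.0
```

```bash
python3 -m pendant '[[[-0.09,-0.225,0.43],0],[[-0.09,-0.225,0.43],0],[[-0.09,-0.225,0.43],0],[[-0.09,-0.225,0.43],0],[[-0.1,-0.26,0.41],0],[[-0.1,-0.26,0.41],0],[[-0.1,-0.26,0.41],0],[[-0.1,-0.26,0.41],0],[[-0.11,-0.29,0.385],0],[[-0.11,-0.29,0.385],0],[[-0.11,-0.29,0.385],0],[[-0.11,-0.29,0.385],0],[[0,0,0],0],[[0,0,0],0]]'
python3 - <<'E'
from h import *
a=cam('wrist');s=cam('side');save(a,'w4.png')
x=a['color'];y=cv2.resize(s['color'][100:300,220:460],(480,400))
cv2.imwrite('pics/m4.png',cv2.cvtColor(cv2.resize(np.hstack([x,y]),None,fx=.7,fy=.7),cv2.COLOR_RGB2BGR))
E
```

```text
time_s: 13.73
ee_pos: [0.4033, -0.0454, 0.1391]
eef_rot: [3.141, 0.0, 2.772]
force: [0.2, 1.8, -2.7]
grip_width: 0.0112
grip_force: 20.0
```

View pics/m4.png

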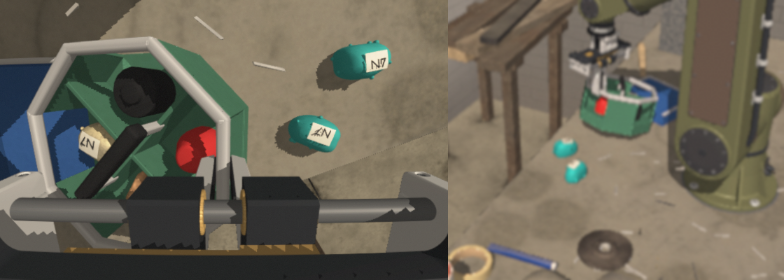

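At 15° the tilt is clean: the casting (95,140) has moved to the window at the pan, the drum (143,92), cone (197,148) and cork are in place, and the box stands on its front corner. I'll track the casting numerically from here.

```bash
cat > g.py <<'E'
from h import *
def blobs(f=None):
    I=cv2.imread('pics/'+f) if f else cv2.cvtColor(cam('wrist')['color'],cv2.COLOR_RGB2BGR)
    H=cv2.cvtColor(I,cv2.COLOR_BGR2HSV);m=cv2.inRange(H,(14,75,70),(30,255,255));m[255:]=0
    n,l,s,c=cv2.connectedComponentsWithStats(m)
    print(f,[(c[i].round().tolist(),int(s[i,4])) for i in range(1,n) if s[i,4]>25])
E
python3 -c "
from g import *
blobs('w3.png');blobs('w4.png')"
python3 -m pendant '[[[-0.125,-0.32,0.355],0],[[-0.125,-0.32,0.355],0],[[-0.125,-0.32,0.355],0],[[-0.125,-0.32,0.355],0],[[0,0,0],0],[[0,0,0],0]]'; python3 -c "
from g import *
blobs()"
```

```text
w3.png [([2.0, 4.0], 49), ([193.0, 178.0], 991), ([240.0, 226.0], 1542), ([612.0, 236.0], 137), ([69.0, 250.0], 81)]
w4.png [([142.0, 197.0], 1001), ([202.0, 250.0], 107)]
time_s: 14.33
ee_pos: [0.3983, -0.0583, 0.1534]
eef_rot: [3.141, 0.0, 2.771]
force: [0.2, 2.7, -2.7]
grip_width: 0.0116
grip_force: 20.0
None [([155.0, 190.0], 662), ([211.0, 248.0], 118)]
```

```bash
python3 -m pendant '[[[-0.135,-0.35,0.32],0],[[-0.135,-0.35,0.32],0],[[-0.135,-0.35,0.32],0],[[-0.135,-0.35,0.32],0],[[0,0,0],0],[[0,0,0],0],[[0,0,0],0]]'; python3 -c "
from g import *
blobs()"
```

```text
time_s: 14.97
ee_pos: [0.3929, -0.0721, 0.166]
eef_rot: [3.142, 0.0, 2.772]
force: [1.6, 4.4, -1.5]
grip_width: 0.0121
grip_force: 20.0
None [([158.0, 192.0], 1329), ([212.0, 246.0], 371)]
```

```bash
cat >> g.py <<'E'
def where():
    c=cam('wrist');save(c,'tmp.png');blobs('tmp.png')
    I=cv2.imread('pics/tmp.png');H=cv2.cvtColor(I,cv2.COLOR_BGR2HSV);m=cv2.inRange(H,(14,75,70),(30,255,255));m[255:]=0
    n,l,s,ce=cv2.connectedComponentsWithStats(m);L=np.array([.3375,-.2125]);u=np.array([-.3616,-.932])
    for i in range(1,n):
        if s[i,4]>200:
            for z in(.025,.06): print(ce[i].round(),z,'past lip',((onz(c,*ce[i],z)[:2]-L)@u).round(3))
    t=cam('top');H=cv2.cvtColor(t['color'],cv2.COLOR_RGB2HSV)[200:275,375:445];m=cv2.inRange(H,(10,60,60),(32,255,255))
    n,l,s,ce=cv2.connectedComponentsWithStats(m);print('top',[((ce[i]+[375,200]).round().tolist(),int(s[i,4])) for i in range(1,n) if s[i,4]>8])
E
python3 -c "
from g import *
where()"
python3 -m pendant '[[[-0.145,-0.375,0.29],0],[[-0.145,-0.375,0.29],0],[[0,0,0],0],[[0,0,0],0],[[0,0,0],0]]'; python3 -c "
from g import *
where()"
```

```text
tmp.png [([155.0, 192.0], 1548), ([212.0, 246.0], 382)]
[155. 192.] 0.025 past lip 0.019
[155. 192.] 0.06 past lip 0.0
[212. 246.] 0.025 past lip -0.036
[212. 246.] 0.06 past lip -0.049
top [([379.0, 208.0], 160), ([443.0, 211.0], 23), ([389.0, 226.0], 107)]
time_s: 15.53
ee_pos: [0.3899, -0.0797, 0.1716]
eef_rot: [-3.141, -0.0, 2.772]
force: [0.1, 0.2, -4.6]
grip_width: 0.0127
grip_force: 20.0
tmp.png [([143.0, 207.0], 2134), ([217.0, 246.0], 378)]
[143. 207.] 0.025 past lip 0.046
[143. 207.] 0.06 past lip 0.026
[217. 246.] 0.025 past lip -0.031
[217. 246.] 0.06 past lip -0.043
top [([379.0, 211.0], 209), ([443.0, 211.0], 24), ([395.0, 223.0], 47), ([403.0, 228.0], 12)]
```

It's sliding out. A little more, then wait.

```bash
python3 -m pendant '[[[-0.145,-0.375,0.29],0],[[-0.145,-0.375,0.29],0],[[0,0,0],0],[[0,0,0],0],[[0,0,0],0],[[0,0,0],0],[[0,0,0],0],[[0,0,0],0]]'; python3 -c "
from g import *
where()"
```

```text
time_s: 16.3
ee_pos: [0.3871, -0.087, 0.1775]
eef_rot: [-3.142, -0.0, 2.772]
force: [-0.1, 1.7, -3.3]
grip_width: 0.0124
grip_force: 20.0
tmp.png [([160.0, 196.0], 1666), ([222.0, 245.0], 384)]
[160. 196.] 0.025 past lip 0.037
[160. 196.] 0.06 past lip 0.018
[222. 245.] 0.025 past lip -0.028
[222. 245.] 0.06 past lip -0.039
top [([380.0, 212.0], 283), ([442.0, 211.0], 25), ([393.0, 225.0], 120), ([375.0, 239.0], 12), ([375.0, 255.0], 11)]
```

```bash
python3 -m pendant '[[[-0.155,-0.395,0.255],0],[[-0.155,-0.395,0.255],0],[[-0.155,-0.395,0.255],0],[[-0.155,-0.395,0.255],0],[[0,0,0],0],[[0,0,0],0],[[0,0,0],0],[[0,0,0],0],[[0,0,0],0]]'; python3 -c "
from g import *
where()"
```

```text
time_s: 17.15
ee_pos: [0.3813, -0.1028, 0.1883]
eef_rot: [3.141, 0.001, 2.772]
force: [2.1, 5.4, 5.8]
grip_width: 0.0133
grip_force: 20.0
tmp.png [([177.0, 191.0], 1174), ([233.0, 244.0], 387)]
[177. 191.] 0.025 past lip 0.039
[177. 191.] 0.06 past lip 0.023
[233. 244.] 0.025 past lip -0.021
[233. 244.] 0.06 past lip -0.031
top [([384.0, 213.0], 444), ([442.0, 211.0], 25), ([435.0, 214.0], 11), ([395.0, 226.0], 110), ([377.0, 252.0], 158)]
```

```bash
python3 - <<'E'
from h import *
a=cam('wrist');s=cam('side');t=cam('top')
x=a['color'][60:260,60:360];x=cv2.resize(x,(600,400));y=cv2.resize(t['color'][185:275,355:445],(200,200),interpolation=cv2.INTER_CUBIC);z=cv2.resize(s['color'][125:205,310:390],(200,200),interpolation=cv2.INTER_CUBIC)
cv2.imwrite('pics/m5.png',cv2.cvtColor(np.hstack([x,np.vstack([y,z])]),cv2.COLOR_RGB2BGR))
E
```

```text
(no output)
```

View pics/m5.png

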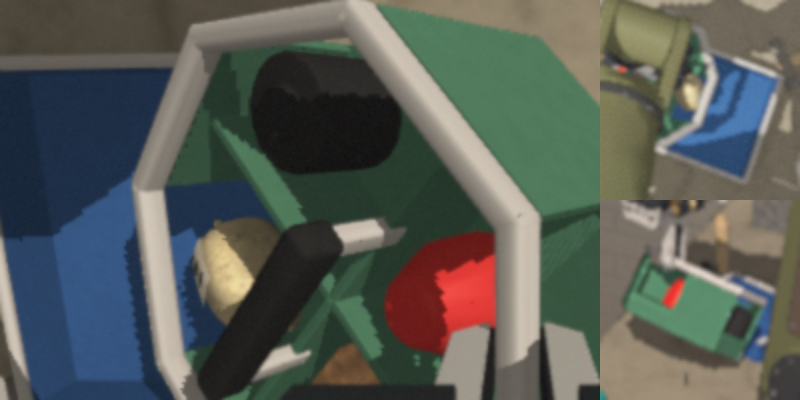

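The last picture shows the casting at (235,265), out over the pan floor but with its tail still on the box's window edge. The drum (325,110), cone (450,290) and cork (345,370) are in place. I'll tilt a bit more.

```bash
python3 -m pendant '[[[-0.14,-0.36,0.3],0],[[-0.14,-0.36,0.3],0],[[-0.14,-0.36,0.3],0],[[-0.14,-0.36,0.28],0],[[0,0,0],0],[[0,0,0],0],[[0,0,0],0],[[0,0,0],0],[[0,0,0],0]]'; python3 -c "
from g import *
where()"
```

```text
time_s: 18.15
ee_pos: [0.3753, -0.1172, 0.1994]
eef_rot: [-3.142, -0.0, 2.772]
force: [-0.2, 0.2, -4.9]
grip_width: 0.0138
grip_force: 20.0
tmp.png [([195.0, 184.0], 599), ([221.0, 218.0], 72), ([245.0, 244.0], 361)]
[195. 184.] 0.025 past lip 0.038
[195. 184.] 0.06 past lip 0.024
[245. 244.] 0.025 past lip -0.016
[245. 244.] 0.06 past lip -0.025
top [([387.0, 215.0], 661), ([443.0, 211.0], 24), ([378.0, 254.0], 299)]
```

```bash
python3 -m pendant '[[[0.14,0.36,-0.28],0],[[0.14,0.36,-0.3],0],[[0.14,0.36,-0.3],0],[[0.14,0.36,-0.3],0],[[0.155,0.395,-0.255],0],[[0.155,0.395,-0.255],0],[[0.155,0.395,-0.255],0],[[0.155,0.395,-0.255],0],[[0.145,0.375,-0.29],0],[[0.145,0.375,-0.29],0],[[0.145,0.375,-0.29],0],[[0.145,0.375,-0.29],0],[[0,0,0],0],[[0,0,0],0]]'; python3 -c "
from g import *
where()"
```

```text
time_s: 19.42
ee_pos: [0.3939, -0.0712, 0.1665]
eef_rot: [3.14, 0.002, 2.773]
force: [2.6, 4.8, 4.4]
grip_width: 0.0125
grip_force: 20.0
tmp.png [([143.0, 201.0], 2134), ([212.0, 246.0], 365)]
[143. 201.] 0.025 past lip 0.032
[143. 201.] 0.06 past lip 0.012
[212. 246.] 0.025 past lip -0.038
[212. 246.] 0.06 past lip -0.051
top [([379.0, 208.0], 148), ([442.0, 211.0], 27), ([392.0, 224.0], 98)]
```

```bash
cat >> g.py <<'E'
def ext(draw=False):
    c=cam('wrist');H=cv2.cvtColor(c['color'],cv2.COLOR_RGB2HSV);m=cv2.inRange(H,(14,75,70),(30,255,255));m[255:]=0
    n,l,s,ce=cv2.connectedComponentsWithStats(m);k=1+s[1:,4].argmax();L=np.array([.3375,-.2125]);u=np.array([-.3616,-.932]);nn=np.array([.932,-.3616])
    P=np.argwhere(l==k)[:,::-1];print('blob',s[k])
    for z in(.015,.03,.05):
        Q=np.array([onz(c,*p,z)[:2]-L for p in P]);a,b=Q@u,Q@nn;print(z,'fwd',np.percentile(a,[1,99]).round(3),'lat',np.percentile(b,[1,99]).round(3))
E
python3 -c "
from g import *
ext()
I=cv2.imread('pics/tmp.png')[::8,::8];H=cv2.cvtColor(I,cv2.COLOR_BGR2HSV)[12:33,6:34]
def ch(h):
    H,S,V=map(int,h)
    return 'B' if 100<H<125 and S>80 else 'G' if 60<H<95 and S>60 else 'y' if 12<H<32 and S>75 else 'R' if S>120 and (H<8 or H>170) else 'k' if V<50 else 'w' if S<50 and V>120 else '.'
print('\n'.join(''.join(ch(p) for p in r) for r in H))"
```

```text
blob [ 120  172   50   60 2131]
0.015 fwd [0.013 0.061] lat [-0.013  0.051]
0.03 fwd [0.006 0.051] lat [-0.016  0.045]
0.05 fwd [-0.004  0.038] lat [-0.019  0.038]
BBBBBBBBww.GGGkkkkkkkkkG.www
BBBBBBBBww.GGGkkkkkkkkk.Gwww
BBBBBBB.wwGGGGkkkkkkkkkkGGww
BBBBBBBww.GGGGkkkkkkkkkkGGGw
BBBBBB.w.GGGGGkkkkkkkkkkGGGG
BBBBBBww.GGGGGGkkkkkkkkGGGGG
BBBBBBwwGGGGGGGGkkkkkkGGGGGG
BBBBBww.GGGGGGGGGGGGGGGGGGGG
BBBBBwwBBBBBBBGGGGGGGGGGGGGG
BBBBBwwwBBBBBBBGGGGGGGGGGGGG
BBBBBwwwBByyyy.GGGGkkwwww.GG
BBBBBBwwByyyyyyGGGkkkkww.GRR
BBBBBBwwB.yyyyy.GkkkkkGGGRRR
BBBBBBwwBwyyyyyykkkkkGGGGRRR
BBBBBBwwBwyyyyy.kkkkGGGGRRRR
BBBBBBwww.yyyyykkkkGGGGGRRRR
BBBBBBwwwB.yyykkkkGGGGGGRRRR
BBBBBBBwwBBB..kkkkGGGGGGGRRR
BBBBBBBwwBBBGkkkkGGGyyGGGGG.
wwBBBBBwwGGGkkkkwwGyyyyGGGGG
wwBBBBBwwwGkkkkwGGyykkkkkkkk
```

The casting now lies crosswise past the lip, so I'll lower the box the rest of the way.

```bash
python3 -m pendant '[[[0.135,0.35,-0.32],0],[[0.135,0.35,-0.32],0],[[0.135,0.35,-0.32],0],[[0.135,0.35,-0.32],0],[[0.125,0.32,-0.355],0],[[0.125,0.32,-0.355],0],[[0.125,0.32,-0.355],0],[[0.125,0.32,-0.355],0],[[0.11,0.29,-0.385],0],[[0.11,0.29,-0.385],0],[[0.11,0.29,-0.385],0],[[0.11,0.29,-0.385],0],[[0,0,0],0]]'; python3 -c "
from g import *
ext()"
```

```text
time_s: 20.65
ee_pos: [0.4074, -0.0333, 0.1226]
eef_rot: [-3.141, -0.001, 2.772]
force: [0.7, 1.0, -2.5]
grip_width: 0.0109
grip_force: 20.0
blob [  47  182   69   72 3754]
0.015 fwd [0.007 0.069] lat [-0.011  0.056]
0.03 fwd [-0.004  0.055] lat [-0.013  0.05 ]
0.05 fwd [-0.018  0.037] lat [-0.017  0.041]
```

```bash
python3 -m pendant '[[[0.1,0.26,-0.41],0],[[0.1,0.26,-0.41],0],[[0.1,0.26,-0.41],0],[[0.1,0.26,-0.41],0],[[0.09,0.225,-0.43],0],[[0.09,0.225,-0.43],0],[[0.09,0.225,-0.35],0],[[0.07,0.2,-0.25],0],[[0.02,0.02,-0.1],0],[[0,0,0],0],[[0,0,0],0]]'; python3 -c "
from g import *
ext()"
```

```text
time_s: 21.62
ee_pos: [0.4157, -0.0146, 0.0922]
eef_rot: [-3.141, 0.001, 2.772]
force: [-4.4, -3.7, 8.7]
grip_width: 0.0098
grip_force: 20.0
blob [   0  219   72   36 1288]
0.015 fwd [0.01  0.071] lat [0.015 0.047]
0.03 fwd [-0.003  0.054] lat [0.01  0.041]
0.05 fwd [-0.021  0.032] lat [0.004 0.032]
```

```bash
python3 -m pendant '[[[0,0,0],0],[[0,0,0],0],[[0,0,0],0],[[0,0,0],0],[[0,0,0],0]]' 0.4; python3 -m pendant '[[[0,0,1],0],[[0,0,2],0],[[0,0,2.5],0],[[0,0,2.5],0],[[0,0,2.5],0],[[0,0,2.5],0],[[0,0,2.5],0],[[0,0,1.5],0],[[0,0,0],0],[[0,0,0],0]]'; python3 -c "
from g import *
ext()
c=cam('wrist');save(c,'w9.png');np.save('w9.npy',c,allow_pickle=True);I=cv2.imread('pics/w9.png')
def ch(h):
    H,S,V=map(int,h)
    return 'B' if 100<H<125 and S>80 else 'G' if 60<H<95 and S>60 else 'y' if 12<H<32 and S>75 else 'R' if S>120 and (H<8 or H>170) else 'k' if V<50 else 'w' if S<50 and V>120 else '.'
H=cv2.cvtColor(I,cv2.COLOR_BGR2HSV)[84:262:6,10:340:4]
print('\n'.join(''.join(ch(p) for p in r) for r in H))"
```

```text
time_s: 22.08
ee_pos: [0.4153, -0.0143, 0.0915]
eef_rot: [3.142, 0.0, 2.772]
force: [-0.2, 0.6, 1.3]
grip_width: 0.0371
grip_force: 0.0
time_s: 22.92
ee_pos: [0.4154, -0.0143, 0.2615]
eef_rot: [3.141, 0.001, 2.772]
force: [-1.2, -1.1, -0.3]
grip_width: 0.0373
grip_force: 0.0
blob [ 196  201   60   52 1772]
0.015 fwd [-0.121 -0.044] lat [0.045 0.115]
0.03 fwd [-0.124 -0.05 ] lat [0.041 0.108]
0.05 fwd [-0.128 -0.058] lat [0.035 0.1  ]
...................................................................................
..........................................wwwwwwwwwwwwwwwwwwwwwww..................
...............wwwwwwwwwwwwwwwwwww......wwww...................www.................
..........BBBBBBBBBBBBBBBBBBBBBBBBBBBB.www.GGkkkkkkkkGGGGGGGGGGG.wwwG...........www
....BBBBBBBBBBBBBBBBBBBBBBBBBBBBBBBBBBwww.GGkkkkkkkkkkkGGGGGGGGGGGwww..............
.....BBBBBBBBBBBBBBBBBBBBBBBBBBBBBBBBwww.GGkkkkkkkkkkkkkGGGGGGGGGGG.wwwG...........
.....BBBBBBBBBBBBBBBBBBBBBBBBBBBBBBwwww.GGGkkkkkkkkkkkkkGGGGGGGGGGGGGwww...........
...wwBBBBBBBBBBBBBBBBBBBBBBBBBBBBBwww.GGGGGkkkkkkkkkkkkkGGGGGGGGGGGGGG.www
[... 1157 characters left out ...]
yGGGGGGGGGGGGGGGGGGGG.ww....
.........BBBBBBBBBBBBBBBBByyyyyywww.GGGGGGGGGkkkk.yyyyyyyyGGGGGGGGGGGGGGGGGG.ww....
..........BBBBBBBBBBBBBBBBB.yyy.wwwwGGGGGGGGGGkkyyyyyyyyyyy.GGGGGGGwwGGGGGGG.ww....
..........BBBBBBBBBBBBBBBBBBB.yyywwwwwGGGGGGGGGyyyyyyyyyyyyyyGG.wwww..GGGG.www.....
..........BBBBBBBBBBBBBBBBBBBBBBBBBwwww.GGGGGGGGyyyyyyyyyyyyyyGwwwwwk.GG.www.......
...........................B...B.BBB.wwwwGGGGGGGGGyyyyyyyyyyyGwwwwwwkkG.www........
.....wwwwwww.yyy.......................wwwwGGGGGGGGGyyyyyyyyGwwwwwwkkkwww..........
..ww.wwwwwwwwwyy......................kk.......G..G.kyyyyy...wwwwwwkk.ww...........
.wwwwwwwwwwwww......................kkkkkkkkkkkkkkkkkkkkkk..wwwwwwkkkw.............
```

```bash
python3 -c "
from h import *
c=np.load('w9.npy',allow_pickle=True).item();L=np.array([.3375,-.2125]);u=np.array([-.3616,-.932]);nn=np.array([.932,-.3616])
for p in((108,205),(132,207),(158,205),(162,190),(132,184),(140,230)):
  print(p,[((onz(c,*p,z)[:2]-L)@u*1e3).round() for z in(.006,.02,.03,.045)],[((onz(c,*p,z)[:2]-L)@nn*1e3).round() for z in(.01,.03)])
C=np.array([.3796,-.1063]);
for z in (0,.032): print(z,proj(c,[*(C+.104*u),z]))
i=c['color'];print(i[196,142:172].tolist());
for r in(206,):print(i[r,142:172].tolist())
m=lambda u0,u1,v:[onz(c,x,v,.108)[:2] for x in(u0,u1)]
print(np.where(i[187,296:335].sum(1)>430)[0]+296)
"
```

```text
(108, 205) [np.float64(90.0), np.float64(80.0), np.float64(73.0), np.float64(62.0)] [np.float64(47.0), np.float64(41.0)]
(132, 207) [np.float64(54.0), np.float64(46.0), np.float64(39.0), np.float64(30.0)] [np.float64(50.0), np.float64(44.0)]
(158, 205) [np.float64(16.0), np.float64(8.0), np.float64(3.0), np.float64(-5.0)] [np.float64(47.0), np.float64(41.0)]
(162, 190) [np.float64(7.0), np.float64(0.0), np.float64(-5.0), np.float64(-13.0)] [np.float64(25.0), np.float64(21.0)]
(132, 184) [np.float64(50.0), np.float64(41.0), np.float64(35.0), np.float64(26.0)] [np.float64(16.0), np.float64(12.0)]
(140, 230) [np.float64(47.0), np.float64(39.0), np.float64(33.0), np.float64(24.0)] [np.float64(84.0), np.float64(77.0)]
0 [174.31360119 171.89497408]
0.032 [163.64196044 175.59493859]
[[160, 152, 139], [144, 136, 126], [137, 131, 120], [128, 121, 109], [116, 105, 87], [122, 109, 83], [127, 114, 89], [122, 113, 98], [93, 99, 107], [66, 84, 114], [52, 79, 118], [49, 77, 117], [49, 77, 117], [50, 78, 119], [47, 77, 117], [49, 77, 118], [46, 77, 116], [50, 79, 118], [47, 77, 117], [48, 77, 115], [35, 56, 86], [23, 43, 65], [24, 41, 63], [25, 41, 61], [35, 54, 67], [66, 100, 78], [67, 104, 79], [68, 106, 79], [68, 105, 79], [69, 107, 80]]
[[187, 178, 163], [167, 159, 146], [146, 138, 127], [138, 131, 120], [134, 127, 114], [134, 124, 105], [138, 124, 97], [136, 121, 93], [133, 118, 90], [122, 109, 83], [115, 104, 79], [111, 99, 75], [108, 97, 75], [103, 92, 71], [101, 89, 69], [106, 95, 74], [123, 112, 87], [115, 110, 100], [75, 88, 112], [50, 76, 114], [46, 75, 114], [42, 68, 103], [29, 49, 73], [27, 42, 63], [29, 45, 62], [34, 53, 63], [52, 80, 64], [60, 92, 69], [65, 100, 74], [81, 123, 92]]
[316 317 318 319 320 321 322]
```

```bash
python3 -c "
from station import ctrl
print(ctrl.hand_in())"
```

```text
the job is handed in; nothing more can be done
None
```

The job is handed in: by the last wrist-camera measurements the casting lies in the blue pan, about 5 to 75 mm past the lip, and the box is flat on the bench in front of it with the drum, cone and cork still inside. The job took about 23 of the 67 s, the robot is touching nothing, and I did not take a final look at the mug, tape, hammer, chisel or decoys.

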